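Find the parts case with the loose nut and hand it over

TASK

One of the three aluminium parts cases has a loose rotor nut in it: starting with the robot's left case and going right one at a time, lift a case clear of the bench, shake or rock it well to learn whether something slides about inside, and if it is quiet set it back flat about where it stood (when two are quiet it must be the third). Hold the one that rattles out level and still in the air over the middle of the white hand-over tray, well clear of it but no higher than 25 cm, and finish while still holding it there; the quiet cases end flat near their old places and the other things on the bench are left alone.

Things in the scene. Friction and masses are not known exactly. Their poses are not given: they have to be found in the camera images.
- case_left_mid (a point): Left case (robot's left, +y) of three that look alike, side by side in a row: closed box of bare aluminium, 140 mm long (own x, roughly along the robot's x), 58 mm wide (own y), 42 mm high, flat smooth sides, grey panel on top, a steel latch 2 mm proud on each short end; stays shut. Point: its middle, 21 mm above its underside; z up. 0.18 to 0.5 kg; weight differs at random and tells nothing.
- case_middle_mid (a point): Middle case, same make and point. Exactly one of the three, drawn anew each time, holds a loose steel nut: puck of 30 mm diameter, 20 mm high, 110 g, free to slide on a smooth lining (from about 7 degrees of tilt or 1.2 m/s2) over 98 mm of the case's length and 16 mm of its width; it cannot tip over and stays where it slid to once the case is level. Nothing in the others shifts.
- case_right_mid (a point): Right case (farthest to -y), same make and point. The nut cannot be seen, only felt: knocks while shaking, or the weight shifting along the case's length: after rocking a held case one way and levelling it, then the other way and levelling it, the load's moment on the tool about the case's own y differs by up to 0.1 N m with the nut, and not at all without.
- tray_mid (a point): Hand-over tray: shallow open white plastic tray fixed to the bench beyond the row of cases (farther from the robot), 100 mm (its x) by 180 mm (its y), rim 22 mm high, walls 4 mm. The point is the middle of its underside, on the bench; z up.
- counter: tally counter, steel block 36 x 34 mm with a small black push top, 42 mm high, standing between the left and middle cases. Leave alone; origin at the middle of its underside.
- jar: small amber jar with white cap, 34 mm diameter, 52 mm high, between the middle and right cases. Leave alone; origin at the middle of its underside.
- beaker: glass beaker, 68 mm diameter, 75 mm high, on the left beside the tray. Leave alone; origin at the middle of its underside.
- tipbox: pipette tip box, clear with a grey top, 85 x 120 mm, 58 mm high, on the right beside the tray. Leave alone; origin at the middle of its underside.
- timer: flat white lab timer, 60 x 75 mm, 18 mm high, far left near the robot. Leave alone; origin at the middle of its underside.
Not all that is in view belongs to the job. Leave any red look-alike of the part that bears case_left_mid alone.

How it is judged:
By the outcome, as a careful person would: the job done as asked, in the order asked, and still so for the second after the job is handed in, while the arm keeps its last pose, push and grip.
It also fails if it takes over 67 s, if anything falls off the work surface, if the arm or the gripper's body presses on something with over 40 N, if the wrist force passes 120 N, or if a joint passes its speed limit or range.

ROBOT

A 6-joint arm with a two-finger parallel gripper is mounted at the origin on the work surface. World frame = base frame: x ahead of the robot, y to its left, z up, the work surface at z = 0. Lengths are in m, angles in degrees, forces in N, time in s.
With the tool pointing down it reaches from about 0.35 to 0.875 m from the base axis. Payload 4.2 kg.
Tool frame: the origin (TCP) lies at the very end of the fingers, on their centre line; the grasp point (between the pads) lies 19 mm behind it; z points along the fingers, x is the direction in which the jaws open and shut, and the axes are right-handed (so a half turn about z gives the same grasp; the last joint's range is limited). The gripper opens to 87 mm and grips with 3 to 60 N. Pads are 19 mm wide; open, the fingers measure 117 mm over their backs; the gripper's body (75 mm by 190 mm) begins 51 mm behind the grasp point.
Start: joints at [79.446, 22.042, 0.453, 0, -68.411, -14.817], TCP at [0.268, 0.565, 0.223] pointing down, gripper open.
Joint ranges: [-179.83, 179.83], [-69.29, 118.12], [-61.27, 80.66], [-181.25, 117.63], [-171.15, -9.14], [-177.46, 177.46]. Speed limits (degrees/s): [159.86, 159.86, 180, 180, 180, 180].

INTERFACE

Orientations are given as a 3x3 rotation matrix whose columns are the frame's x, y, z axes.
In Python, from station import r gives the robot as it stands.
- The arm moves only by the tool move_arm, never from a script. Its argument "series" is a list that holds one entry, the list of rows, each a list of 7 numbers: the shift along the tool's x, y, z in cm, then the turn, a rotation vector about the tool's x, y, z in degrees, then the opening, from -1 (shut) to 1 (fully open). In form: [[[dx, dy, dz, wx, wy, wz, fingers], ...]]. A call has 1 to 12 rows; each row shifts and turns the commanded pose from where the row before left it, along the tool's axes as they then stand; what a row does not reach is not made up. A row lasts 1/8 s, in which the tool goes at most 62.5 mm and 10.7 degrees, less where a joint would pass 70% of its speed; a pose out of reach is approached as far as the arm can. A call is refused whole if a number of a shift passes 6.25 or a number of a turn 10.7, either way. A call with a gripper value outside its range is refused whole. The fingers move at their own pace and stop on an object; the grip force is fixed at half the most. Time passes only in rows, so rows that do not move let the fingers close. It gives the time, the measured TCP pose, the force and the opening at its end, in the units of the state.
- r.sense(): the state, without advancing time (a new reading comes with each control period).
- r.capture(name): name is "scene" or "side" or "wrist"; returns a dict with "color" (400x640x3 uint8, blue, green, red), "fx", "fy", "cx", "cy" (pixels), "D" ([k1, k2, p1, p2, k3] as OpenCV has them; the pictures are not rectified), "rvec" (rotation vector, rad) and "tvec" (3), from world to camera coordinates, as OpenCV has them; the wrist camera has in their place "tool_from_camera" (4x4, takes a point from camera to tool coordinates, whose origin is the TCP and whose axes are the tool frame's). Camera axes: x right, y down, z forward; pixel columns grow to the right and rows downward; lengths in m; the calibration is good to about 2 mm. A picture is of the moment at which its call begins: read the wrist's pose just before it. There is no depth.
- r.finish_job(): hands the job in, once; it reports no verdict.
The state is a dict: "time_s": time; "joints": joint angles; "joint_velocities": joint speeds; "effort": joint torques, N m; "tcp_pos": TCP position; "ee_rot": TCP orientation; "wrist_force": force on the tool from outside, world axes, zero at the start; "moment": the same for the moment, N m; "gripper_width": opening from 0.0 (shut) to 1.0 (fully open).
Only numpy, scipy, OpenCV 4.12 (cv2) and the standard library are available. Lean on these libraries where they do the work, as an engineer would, in place of code of your own. Each camera call takes 0.05 s, during which the arm holds its last target.

## Working session

There is one attempt and no reset: what is moved stays moved. The work goes in short steps, Python scripts to look and compute and a tool call to move; the robot and the scene stay as the last step left them, time stands still between calls to the robot, and variables do not carry over. Pictures are saved under pics/ and viewed, and the job is handed in when it is done.

Besides the shell and the picture viewer there is one more tool, called after ">>>" by a JSON object that holds its "name" and its "arguments", one argument or row to a line. move_arm: Moves the arm, as the interface text tells. Its arguments: {"type":"object","properties":{"series":{"type":"array","items":{"type":"array","items":{"type":"array","items":{"type":"number"}}}}},"required":["series"]}

```bash
mkdir -p pics; ls
python3 - <<'E'
from station import r
import cv2,pickle
s=r.sense();print(s)
for n in("scene","side","wrist"):
    c=r.capture(n);cv2.imwrite(f"pics/{n}0.png",c["color"]);pickle.dump(c,open(f"{n}0.pkl","wb"))
    print({k:v for k,v in c.items() if k!="color"})
E
```

```text
pics
{'time_s': 0.0, 'joints': array([ 7.94464626e+01,  2.20898242e+01,  3.80168674e-01, -2.69874327e-02,
       -6.84112734e+01, -1.48194980e+01]), 'joint_velocities': array([-0.01670267, -0.01436529, -0.02861791, -0.05280086,  0.00437407,
        0.0721217 ]), 'effort': array([-1.63835703e-04, -3.90659201e+01,  1.87404782e+01,  4.21983227e+00,
        1.11143242e-02, -1.75930772e-04]), 'tcp_pos': array([0.26752469, 0.56418874, 0.22147732]), 'ee_rot': array([[-4.28666079e-01, -9.03462631e-01, -8.17127686e-04],
       [-9.03460436e-01,  4.28666842e-01, -1.99464882e-03],
       [ 2.15236621e-03, -1.16795752e-04, -9.99997677e-01]]), 'wrist_force': array([-0.17470795, -0.4573668 , -0.08654227]), 'moment': array([ 0.02576136, -0.01854296, -0.04255868]), 'gripper_width': 0.9987168660805132}
{'fx': 395.6953725381383, 'fy': 395.6953725381383, 'cx': 327.8397801186741, 'cy': 199.47118734170962, 'D': array([0.02458841, 0.        , 0.        , 0.        , 0.        ]), 'rvec': array([ 2.11299167,  1.61491407, -0.48893859]), 'tvec': array([-0.15619738, -0.38783063,  1.32432932])}
{'fx': 518.647253828824, 'fy': 518.647253828824, 'cx': 331.7506540355653, 'cy': 196.86259109046597, 'D': array([-0.14274651,  0.        ,  0.        ,  0.        ,  0.        ]), 'rvec': array([ 2.34842143, -0.0659856 ,  0.03860241]), 'tvec': array([-0.4983718 ,  0.08432075,  1.22565239])}
{'fx': 279.19277646055815, 'fy': 279.19277646055815, 'cx': 319.1282862373681, 'cy': 196.23835968920756, 'D': array([-0.00102211,  0.        ,  0.        ,  0.        ,  0.        ]), 'tool_from_camera': array([[ 9.99999941e-01,  2.60612000e-05,  3.41288154e-04,
         8.17317370e-04],
       [-1.19683502e-04,  9.60778947e-01,  2.77315345e-01,
        -7.43748208e-02],
       [-3.20675302e-04, -2.77315370e-01,  9.60778894e-01,
        -1.62666342e-01],
       [ 0.00000000e+00,  0.00000000e+00,  0.00000000e+00,
         1.00000000e+00]])}
```

View pics/scene0.png

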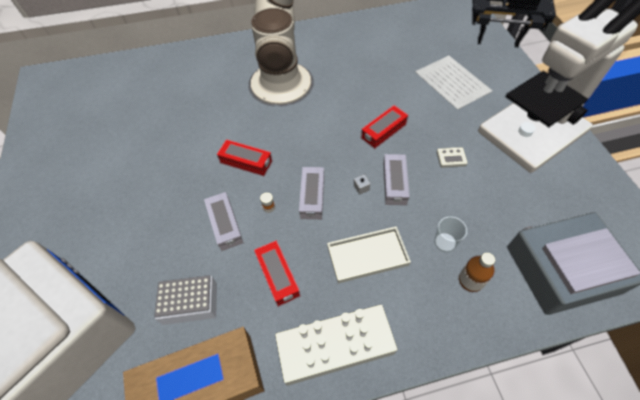

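View pics/side0.png

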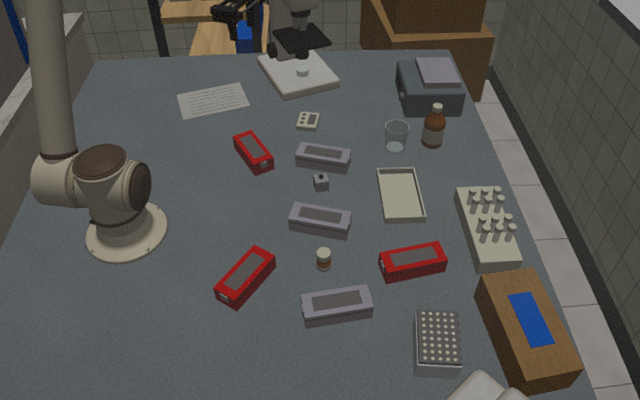

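View pics/wrist0.png

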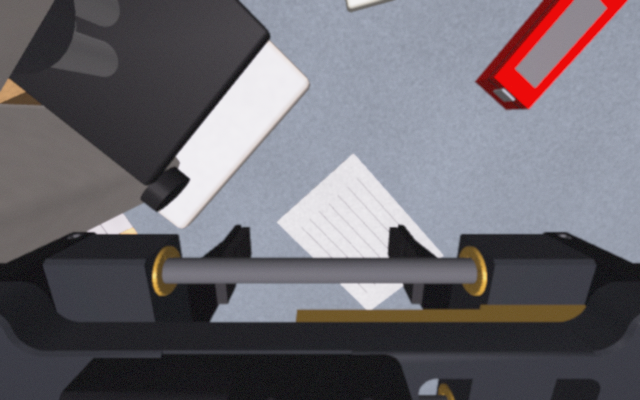

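The scene view shows three aluminium cases at about (396,178), (312,190) and (222,219). The tray is at (368,254), and there are three red decoys. Next I'll enlarge the crops.

Run:
```python
import cv2
a=cv2.imread("pics/scene0.png");b=cv2.imread("pics/side0.png")
cv2.imwrite("pics/c1.png",cv2.resize(a[140:260,190:420],(0,0),fx=3.4,fy=3.4,interpolation=cv2.INTER_CUBIC))
cv2.imwrite("pics/c2.png",cv2.resize(b[130:330,280:440],(0,0),fx=3,fy=3,interpolation=cv2.INTER_CUBIC)) 
cv2.imwrite("pics/c3.png",cv2.resize(a[210:290,310:480],(0,0),fx=4,fy=4,interpolation=cv2.INTER_CUBIC))
```

```text
(no output)
```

View pics/c1.png

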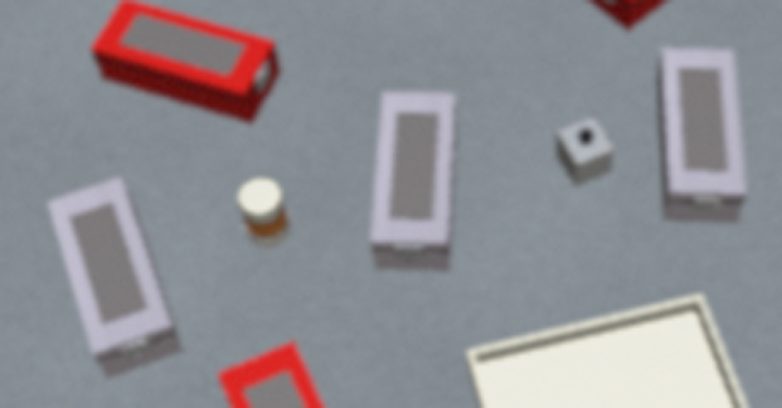

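View pics/c2.png

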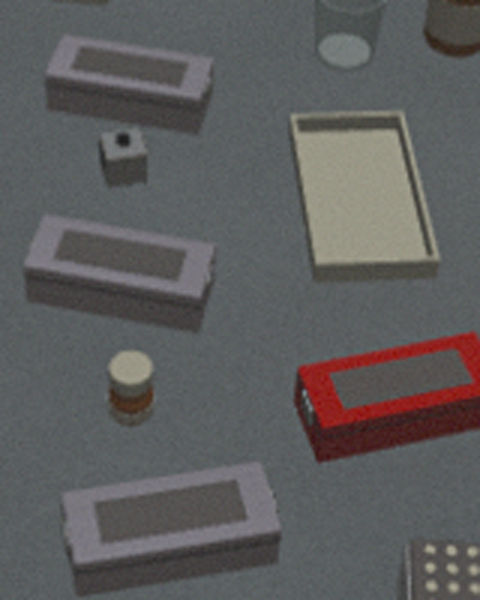

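```bash
cat > fit.py <<'E'
import numpy as np,cv2,pickle
from scipy.optimize import least_squares
C={n:pickle.load(open(n+"0.pkl","rb")) for n in("scene","side")}
def proj(n,P):
    c=C[n];K=np.array([[c["fx"],0,c["cx"]],[0,c["fy"],c["cy"]],[0,0,1]])
    return cv2.projectPoints(np.asarray(P,float),c["rvec"],c["tvec"],K,c["D"])[0][:,0]
def fit(obs,L,W,z,x0):
    # corners order: near-left(-x,+y), far-left, far-right, near-right
    loc=np.array([[-L,W],[L,W],[L,-W],[-L,-W]])/2
    def P(p):
        c,s=np.cos(p[2]),np.sin(p[2]);q=loc@np.array([[c,s],[-s,c]])+p[:2]
        return np.c_[q,np.full(4,z)]
    f=lambda p:np.concatenate([(proj(n,P(p))-o).ravel() for n,o in obs.items()])
    s=least_squares(f,x0);return s.x,s.fun.reshape(-1,2)
if __name__=="__main__":
    a=lambda l:(np.array(l)+.5)/3.4-.5+[190,140]
    b=lambda l:(np.array(l)+.5)/3-.5+[280,130]
    T={"L":({"scene":a([(735,49),(745,195),(668,195),(660,49)]),"side":b([(66,37),(213,62),(203,102),(47,80)])},.14,.058,.042),
    "M":({"scene":a([(456,94),(450,246),(372,242),(382,92)]),"side":b([(45,215),(214,243),(203,297),(26,262)])},.14,.058,.042),
    "R":({"scene":a([(120,179),(172,325),(96,354),(48,203)]),"side":b([(62,493),(265,464),(280,532),(75,560)])},.14,.058,.042),
    "T":({"side":b([(290,115),(404,111),(438,265),(314,268)])},.1,.18,.022)}
    for k,(o,L,W,z) in T.items():
        x,f=fit(o,L,W,z,[.5,0,0]);print(k,x[:2].round(4),np.degrees(x[2]).round(1));print(f.round(1).tolist())
        for n in o:
            x,f=fit({n:o[n]},L,W,z,[.5,0,0]);print(' ',n,x[:2].round(4),np.degrees(x[2]).round(1))
E
python3 fit.py
```

```text
L [0.4883 0.2209] -16.9
[[-0.8, 1.4], [0.0, 1.0], [0.1, 0.6], [0.2, 1.1], [-1.2, -0.2], [0.2, -0.6], [-1.1, -0.1], [-0.9, -1.2]]
  scene [0.4853 0.2224] -17.1
  side [0.4902 0.2187] -16.4
M [ 0.4699 -0.0058] -16.5
[[0.3, 0.7], [0.3, 0.2], [0.4, 1.0], [0.8, 1.0], [-0.5, -0.2], [0.3, 0.3], [-1.2, 0.1], [-1.0, 1.2]]
  scene [ 0.4673 -0.0063] -16.5
  side [ 0.4713 -0.0047] -16.5
R [ 0.4931 -0.2464] 7.3
[[1.1, 0.4], [0.1, 1.4], [-0.8, 1.2], [0.4, 0.6], [-0.5, -0.3], [-1.6, -0.7], [0.1, -0.3], [-0.6, 1.3]]
  scene [ 0.4904 -0.2467] 8.6
  side [ 0.4944 -0.2465] 6.3
T [0.6759 0.0814] -1.0
[[0.2, 0.4], [-0.2, 1.0], [0.0, -0.7], [0.0, -0.5]]
  side [0.6759 0.0814] -1.0
```

View pics/c3.png

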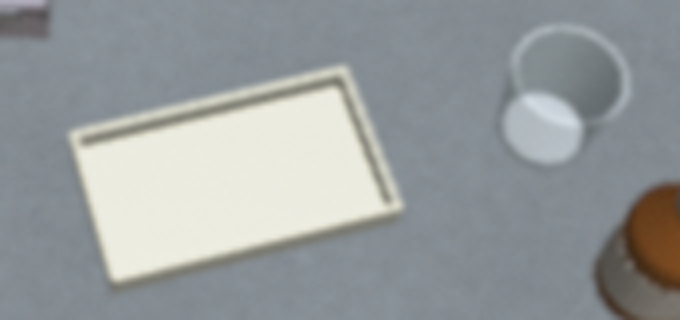

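```bash
cat > h.py <<'E'
import numpy as np,cv2,sys
from station import r
def Rt(yawx):  # tool pointing down, tool x at world yaw
    c,s=np.cos(np.radians(yawx)),np.sin(np.radians(yawx))
    x=np.array([c,s,0]);z=np.array([0,0,-1.]);return np.c_[x,np.cross(z,x),z]
def plan(p,yawx,s=None):
    """turn first, then shift (cm) in the new tool axes"""
    s=s or r.sense();R=s["ee_rot"];G=Rt(yawx)
    w=np.degrees(cv2.Rodrigues(R.T@G)[0].ravel())
    d=G.T@(np.array(p)-s["tcp_pos"])*100
    print("t",s["time_s"],"tcp",s["tcp_pos"].round(4),"turn",w.round(2),"shift",d.round(2),"j",s["joints"].round(1),"w",s["gripper_width"])
def st():
    s=r.sense();R=s["ee_rot"]
    print("t %.2f"%s["time_s"],"tcp",s["tcp_pos"].round(4),"F",s["wrist_force"].round(2),"Mw",s["moment"].round(3),"Mtool",(R.T@s["moment"]).round(4),"w %.3f"%s["gripper_width"],"z",R[:,2].round(3))
    return s
E
python3 - <<'E'
from h import *
plan([.4875,.221,.15],-106.9)
import fit
# counter/jar rough via ray at top
print(Rt(-106.9).round(3))
E
```

```text
t 0.15 tcp [0.2676 0.5643 0.2217] turn [-0.   -0.1  -8.48] shift [ 26.46 -31.02   7.17] j [ 79.4  22.1   0.4  -0.  -68.4 -14.8] w 1.0009419086720133
[[-0.291 -0.957  0.   ]
 [-0.957  0.291  0.   ]
 [ 0.     0.    -1.   ]]
```

>>> {"name": "move_arm", "arguments": {
  "series": [
    [[0,0,0,0,0,-8.5,1],[3.3,-3.9,0.9,0,0,0,1],[3.3,-3.9,0.9,0,0,0,1],[3.3,-3.9,0.9,0,0,0,1],[3.3,-3.9,0.9,0,0,0,1],[3.3,-3.9,0.9,0,0,0,1],[3.3,-3.9,0.9,0,0,0,1],[3.3,-3.8,0.9,0,0,0,1],[3.3,-3.8,0.9,0,0,0,1],[0,0,0,0,0,0,1],[0,0,0,0,0,0,1]]
  ]
}}

```text
time_s: 1.52
tcp_pos: [0.4878, 0.2221, 0.1505]
ee_rot: [[-0.291, -0.957, -0.0], [-0.957, 0.291, -0.0], [0.0, 0.0, -1.0]]
wrist_force: [-0.4, -0.4, -0.2]
gripper_width: 0.999
```

Run:
```python
from h import *
import pickle
plan([.4875,.221,.15],-106.9)
s=st();c=r.capture("wrist");cv2.imwrite("pics/w1.png",c["color"]);pickle.dump((s,c),open("w1.pkl","wb"))
```

```text
t 1.525 tcp [0.4878 0.2221 0.1505] turn [ 0. -0. -0.] shift [ 0.12 -0.    0.05] j [ 41.8  17.2 -18.   -0.  -54.8  31.3] w 0.9986826582084037
t 1.52 tcp [0.4878 0.2221 0.1505] F [-0.41 -0.35 -0.23] Mw [ 0.005  0.021 -0.052] Mtool [-0.0216  0.001   0.0516] w 0.999 z [-0. -0. -1.]
```

View pics/w1.png

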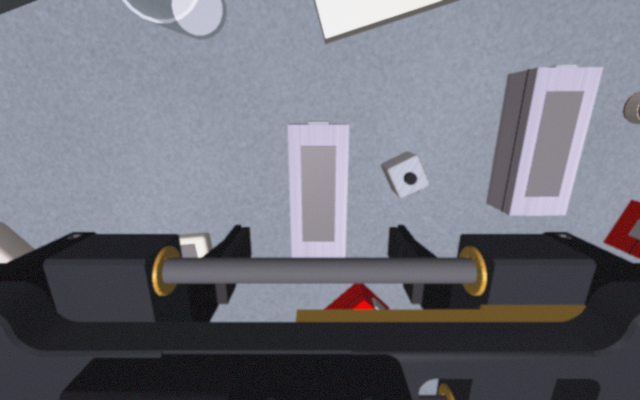

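```bash
cat >> h.py <<'E'
def ray(s,c,uv,z):
    K=np.array([[c["fx"],0,c["cx"]],[0,c["fy"],c["cy"]],[0,0,1]])
    q=cv2.undistortPoints(np.array(uv,float).reshape(-1,1,2),K,c["D"])[:,0]
    T=np.eye(4);T[:3,:3]=s["ee_rot"];T[:3,3]=s["tcp_pos"];T=T@c["tool_from_camera"]
    d=np.c_[q,np.ones(len(q))]@T[:3,:3].T;o=T[:3,3]
    return o+d*((z-o[2])/d[:,2])[:,None]
E
python3 - <<'E'
from h import *
import pickle
s,c=pickle.load(open("w1.pkl","rb"))
T=lambda P:((P-s["tcp_pos"])@s["ee_rot"]*1000).round(1)
print("case far corners, panel (tool mm)",T(ray(s,c,[(288,125),(350,125),(292,255),(347,255),(302,146),(336,146),(301,241),(335,241)],.042)).tolist())
print("counter",T(ray(s,c,[(384,163),(414,152),(429,187),(401,199)],.040)).tolist())
P=ray(s,c,[(538,66),(601,68),(570,215),(510,213),(558,92),(583,92),(560,198),(526,197)],.042);print(P.round(4).tolist())
E
```

```text
case far corners, panel (tool mm) [[-28.7, -65.8, 108.5], [29.7, -65.8, 108.5], [-28.5, 69.8, 108.5], [30.7, 69.8, 108.5], [-15.8, -46.2, 108.5], [16.9, -46.2, 108.5], [-18.6, 53.4, 108.5], [17.5, 53.4, 108.5]]
counter [[64.5, -29.5, 110.5], [93.1, -40.3, 110.5], [111.5, -5.1, 110.5], [84.3, 7.5, 110.5]]
[[0.5427, 0.0008, 0.042], [0.5247, -0.053, 0.042], [0.3893, -0.0192, 0.042], [0.4095, 0.0399, 0.042], [0.5152, -0.0149, 0.042], [0.5086, -0.0368, 0.042], [0.411, -0.0104, 0.042], [0.4221, 0.0225, 0.042]]
```

>>> {"name": "move_arm", "arguments": {
  "series": [
    [[0.05,0.35,1,0,0,0,0.8],[0,0,3,0,0,0,0.8],[0,0,4,0,0,0,0.8],[0,0,3,0,0,0,0.8],[0,0,2,0,0,0,0.8],[0,0,1,0,0,0,0.8],[0,0,0,0,0,0,0.8],[0,0,0,0,0,0,-1],[0,0,0,0,0,0,-1],[0,0,0,0,0,0,-1],[0,0,0,0,0,0,-1]]
  ]
}}

```text
time_s: 2.95
tcp_pos: [0.485, 0.2233, 0.0113]
ee_rot: [[-0.29, -0.957, 0.002], [-0.957, 0.29, 0.001], [-0.002, -0.001, -1.0]]
wrist_force: [-1.3, 1.3, 3.3]
gripper_width: 0.663
```

>>> {"name": "move_arm", "arguments": {
  "series": [
    [[0,0,-1,0,0,0,-1],[0,0,-2.5,0,0,0,-1],[0,0,-3,0,0,0,-1],[0,0,-3,0,0,0,-1],[0,0,-1.5,0,0,0,-1],[0,0,0,0,0,0,-1],[0,0,0,0,0,0,-1],[0,0,0,0,0,0,-1]]
  ]
}}

```text
time_s: 3.95
tcp_pos: [0.4836, 0.2221, 0.1192]
ee_rot: [[-0.29, -0.957, -0.002], [-0.957, 0.29, -0.002], [0.002, 0.002, -1.0]]
wrist_force: [0.4, 0.2, -5.0]
gripper_width: 0.661
```

Run:
```python
from h import *
st()
c=r.capture("wrist");cv2.imwrite("pics/w2.png",c["color"]);st()
```

```text
t 3.95 tcp [0.4836 0.2221 0.1192] F [ 0.35  0.15 -4.98] Mw [-0.031  0.     0.024] Mtool [ 0.0089  0.03   -0.0235] w 0.661 z [-0.002 -0.002 -1.   ]
t 4.00 tcp [0.4837 0.2222 0.1193] F [ 0.63  1.1  -4.04] Mw [-0.028 -0.022  0.001] Mtool [ 0.0286  0.0201 -0.0008] w 0.664 z [-0.002 -0.002 -1.   ]
```

View pics/w2.png

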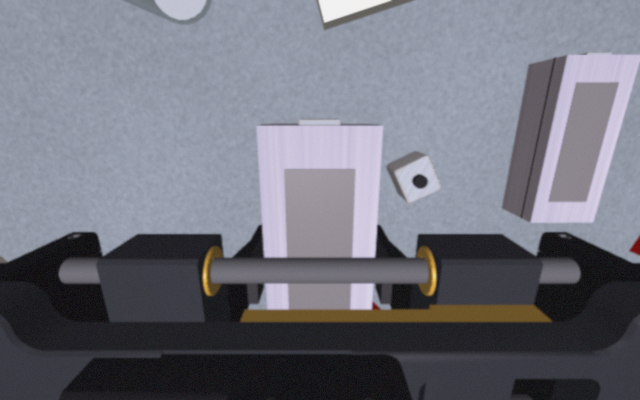

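>>> {"name": "move_arm", "arguments": {
  "series": [
    [[0,0,0,8,0,0,-1],[0,0,0,8,0,0,-1],[0,0,0,8,0,0,-1],[0,0,0,0,0,0,-1],[0,0,0,0,0,0,-1],[0,0,0,0,0,0,-1],[0,0,0,-8,0,0,-1],[0,0,0,-8,0,0,-1],[0,0,0,-8,0,0,-1],[0,0,0,0,0,0,-1],[0,0,0,0,0,0,-1]]
  ]
}}

```text
time_s: 5.38
tcp_pos: [0.4936, 0.2126, 0.124]
ee_rot: [[-0.307, -0.952, -0.008], [-0.952, 0.307, -0.016], [0.018, 0.002, -1.0]]
wrist_force: [0.4, -0.4, -3.8]
gripper_width: 0.671
```

```bash
cat >> h.py <<'E'
def avg(n=8):
    L=[]
    for i in range(n):
        s=r.sense();L.append(np.r_[s["ee_rot"].T@s["moment"],s["wrist_force"]]);r.capture("side")
    L=np.array(L);print("t %.2f"%s["time_s"],"Mtool",L[:,:3].mean(0).round(4),"sd",L[:,:3].std(0).round(4),"F",L[:,3:].mean(0).round(2),"Mx",L[:,0].round(3))
E
python3 -c "
from h import *
avg();st()"
```

```text
t 5.72 Mtool [ 0.0345 -0.0347  0.0221] sd [0.0199 0.0479 0.0062] F [-0.3  -0.03 -4.23] Mx [0.022 0.02  0.029 0.039 0.04  0.023 0.083 0.02 ]
t 5.78 tcp [0.4937 0.2132 0.1247] F [-0.73  0.09 -3.7 ] Mw [ 0.031 -0.074 -0.032] Mtool [ 0.06   -0.0521  0.0329] w 0.665 z [-0.007 -0.015 -1.   ]
```

>>> {"name": "move_arm", "arguments": {
  "series": [
    [[0,0,0,-8,0,0,-1],[0,0,0,-8,0,0,-1],[0,0,0,-8,0,0,-1],[0,0,0,0,0,0,-1],[0,0,0,0,0,0,-1],[0,0,0,0,0,0,-1],[0,0,0,8,0,0,-1],[0,0,0,8,0,0,-1],[0,0,0,8,0,0,-1],[0,0,0,0,0,0,-1],[0,0,0,0,0,0,-1]]
  ]
}}

```text
time_s: 7.15
tcp_pos: [0.4942, 0.2139, 0.1255]
ee_rot: [[-0.305, -0.952, -0.007], [-0.952, 0.305, -0.013], [0.015, 0.003, -1.0]]
wrist_force: [0.9, 1.2, -3.8]
gripper_width: 0.664
```

```bash
python3 -c "
from h import *
avg();st()"
```

```text
t 7.50 Mtool [-0.     -0.038  -0.0094] sd [0.0394 0.0368 0.0276] F [ 0.24  0.17 -3.84] Mx [ 0.052  0.012  0.063 -0.016 -0.009 -0.027 -0.008 -0.068]
t 7.55 tcp [0.4945 0.2129 0.1244] F [ 0.76 -0.48 -3.35] Mw [ 0.07   0.068 -0.002] Mtool [-0.0865 -0.0461  0.0003] w 0.666 z [-0.008 -0.015 -1.   ]
```

>>> {"name": "move_arm", "arguments": {
  "series": [
    [[0,0,0,6,0,0,-1],[0,0,0,6,0,0,-1],[0,0,0,6,0,0,-1],[0,0,0,6,0,0,-1],[0,0,0,0,0,0,-1],[0,0,0,0,0,0,-1],[0,0,0,0,0,0,-1],[0,0,0,-6,0,0,-1],[0,0,0,-6,0,0,-1],[0,0,0,-6,0,0,-1],[0,0,0,-6,0,0,-1],[0,0,0,0,0,0,-1]]
  ]
}}

```text
time_s: 9.05
tcp_pos: [0.4993, 0.2121, 0.1264]
ee_rot: [[-0.313, -0.95, -0.005], [-0.95, 0.313, -0.016], [0.016, -0.0, -1.0]]
wrist_force: [0.1, -0.1, -3.9]
gripper_width: 0.665
```

```bash
python3 -c "
from h import *
avg(20);st()"
```

```text
t 10.00 Mtool [ 0.0473 -0.0337  0.0041] sd [0.0397 0.0405 0.0381] F [-0.19  0.07 -4.26] Mx [ 0.115 -0.014  0.007  0.005  0.04  -0.01   0.058  0.139  0.061  0.068
  0.014  0.035  0.07   0.066  0.049  0.05   0.021  0.104  0.057  0.013]
t 10.05 tcp [0.4967 0.2109 0.1259] F [-0.38  0.94 -4.61] Mw [ 0.036 -0.085 -0.008] Mtool [ 0.0696 -0.0609  0.0093] w 0.661 z [-0.007 -0.019 -1.   ]
```

>>> {"name": "move_arm", "arguments": {
  "series": [
    [[0,0,0,-6,0,0,-1],[0,0,0,-6,0,0,-1],[0,0,0,-6,0,0,-1],[0,0,0,-6,0,0,-1],[0,0,0,0,0,0,-1],[0,0,0,0,0,0,-1],[0,0,0,0,0,0,-1],[0,0,0,6,0,0,-1],[0,0,0,6,0,0,-1],[0,0,0,6,0,0,-1],[0,0,0,6,0,0,-1],[0,0,0,0,0,0,-1]]
  ]
}}

```text
time_s: 11.55
tcp_pos: [0.4937, 0.2108, 0.1264]
ee_rot: [[-0.306, -0.952, -0.009], [-0.952, 0.307, -0.02], [0.022, 0.002, -1.0]]
wrist_force: [0.1, -0.3, -4.5]
gripper_width: 0.661
```

```bash
python3 -c "
from h import *
avg(20);st()"
```

```text
t 12.50 Mtool [-0.0526 -0.0529  0.0047] sd [0.0385 0.0444 0.0248] F [ 0.27 -0.1  -4.31] Mx [-0.195 -0.026 -0.019 -0.032 -0.013 -0.076 -0.058 -0.026 -0.061 -0.042
 -0.059 -0.053 -0.055 -0.059 -0.054 -0.013 -0.063 -0.011 -0.081 -0.054]
t 12.55 tcp [0.4967 0.2109 0.1259] F [ 0.48  0.24 -4.39] Mw [0.076 0.046 0.037] Mtool [-0.066  -0.0581 -0.0389] w 0.667 z [-0.007 -0.019 -1.   ]
```

The mean moment flips from +0.047 to −0.053 N m, which looks like the nut. The first, faster rock was less clear, so I'll repeat it once to confirm.

>>> {"name": "move_arm", "arguments": {
  "series": [
    [[0,0,0,5,0,0,-1],[0,0,0,5,0,0,-1],[0,0,0,5,0,0,-1],[0,0,0,5,0,0,-1],[0,0,0,0,0,0,-1],[0,0,0,0,0,0,-1],[0,0,0,0,0,0,-1],[0,0,0,-5,0,0,-1],[0,0,0,-5,0,0,-1],[0,0,0,-5,0,0,-1],[0,0,0,-5,0,0,-1],[0,0,0,0,0,0,-1]]
  ]
}}

```text
time_s: 14.05
tcp_pos: [0.4991, 0.2117, 0.1263]
ee_rot: [[-0.312, -0.95, -0.005], [-0.95, 0.312, -0.017], [0.017, -0.001, -1.0]]
wrist_force: [-0.0, -0.5, -4.2]
gripper_width: 0.668
```

```bash
python3 -c "
from h import *
avg(24);st()"
```

```text
t 15.20 Mtool [ 0.0497 -0.0448  0.005 ] sd [0.0327 0.028  0.026 ] F [-0.1   0.   -3.98] Mx [ 0.105 -0.013  0.06   0.018  0.024  0.029  0.059  0.031  0.04   0.06
  0.067  0.054  0.034  0.014  0.058 -0.016  0.037  0.114  0.051  0.044
  0.081  0.081  0.055  0.107]
t 15.25 tcp [0.4967 0.2109 0.1258] F [-1.15 -0.23 -4.8 ] Mw [ 0.052 -0.062  0.052] Mtool [ 0.0444 -0.0684 -0.0508] w 0.664 z [-0.007 -0.019 -1.   ]
```

>>> {"name": "move_arm", "arguments": {
  "series": [
    [[0,0,0,-5,0,0,-1],[0,0,0,-5,0,0,-1],[0,0,0,-5,0,0,-1],[0,0,0,-5,0,0,-1],[0,0,0,0,0,0,-1],[0,0,0,0,0,0,-1],[0,0,0,0,0,0,-1],[0,0,0,5,0,0,-1],[0,0,0,5,0,0,-1],[0,0,0,5,0,0,-1],[0,0,0,5,0,0,-1],[0,0,0,0,0,0,-1]]
  ]
}}

```text
time_s: 16.75
tcp_pos: [0.4943, 0.2109, 0.1263]
ee_rot: [[-0.307, -0.952, -0.008], [-0.951, 0.307, -0.02], [0.021, 0.002, -1.0]]
wrist_force: [-0.1, -0.1, -3.9]
gripper_width: 0.664
```

```bash
python3 -c "
from h import *
avg(24);st();plan([.6759,.0814,.125],-106.9)
c=r.capture('side');cv2.imwrite('pics/s2.png',c['color'])"
```

```text
t 17.90 Mtool [-0.0425 -0.0444 -0.0126] sd [0.0315 0.029  0.0295] F [ 0.1  -0.03 -4.09] Mx [-0.082 -0.047 -0.016 -0.029 -0.005 -0.034  0.02  -0.044 -0.049 -0.036
 -0.065 -0.041 -0.07  -0.078 -0.052 -0.086  0.01  -0.028  0.004 -0.09
 -0.005 -0.051 -0.053 -0.091]
t 17.95 tcp [0.4967 0.2109 0.1259] F [ 0.35  0.45 -3.66] Mw [ 0.057  0.069 -0.057] Mtool [-0.0842 -0.0332  0.0549] w 0.666 z [-0.007 -0.019 -1.   ]
t 17.95 tcp [0.4967 0.2109 0.1259] turn [ 0.05 -1.15 -1.14] shift [  7.18 -20.91   0.09] j [ 40.6  19.5 -19.    0.7 -52.5  30.9] w 0.6658575196439501
```

View pics/s2.png

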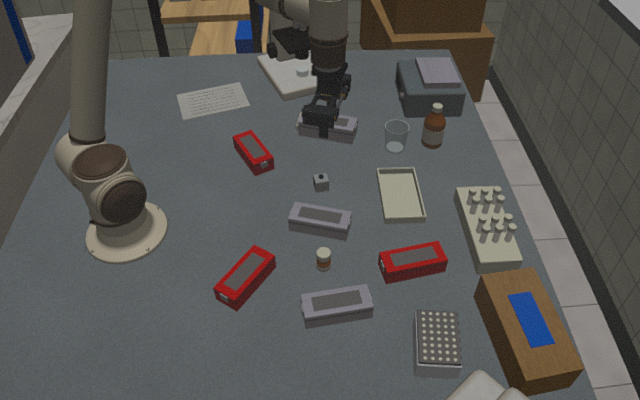

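The second rock agrees: +0.050 then −0.043 N m. The left case holds the nut, so I'll carry it level to the tray.

Run:
```python
from fit import *
o={"scene":(np.array([(345,66),(402,208),(113,283),(70,134)])+.5)/4-.5+[310,210],"side":(np.array([(290,115),(404,111),(438,265),(314,268)])+.5)/3-.5+[280,130]}
print(fit(o,.1,.18,.022,[.6,0,0]))
```

```text
(array([ 0.67454149,  0.08265087, -0.00915624]), array([[ 0.01689231,  0.85604505],
       [-0.0079814 ,  0.95011974],
       [-0.38429595,  0.45292803],
       [-0.22640502,  0.35572222],
       [-0.60888206,  0.26058059],
       [-1.12434012,  0.63252419],
       [-0.35370851, -1.14707418],
       [-0.26667573, -0.77167733]]))
```

>>> {"name": "move_arm", "arguments": {
  "series": [
    [[0,0,0,0,-1.15,-1.15,-1],[0.5,-1,-0.5,0,0,0,-1],[0.7,-2,-0.5,0,0,0,-1],[1,-3,-0.5,0,0,0,-1],[1,-3,-0.5,0,0,0,-1],[1,-3,-0.5,0,0,0,-1],[1,-3,0,0,0,0,-1],[1,-3,0,0,0,0,-1],[0.5,-2,0,0,0,0,-1],[0.5,-1,0,0,0,0,-1],[0,0,0,0,0,0,-1],[0,0,0,0,0,0,-1]]
  ]
}}

```text
time_s: 19.5
tcp_pos: [0.6761, 0.0812, 0.1507]
ee_rot: [[-0.29, -0.957, -0.002], [-0.957, 0.29, 0.0], [0.0, 0.002, -1.0]]
wrist_force: [-0.1, 0.5, -4.1]
gripper_width: 0.666
```

```bash
python3 -c "
from h import *
plan([.675,.0815,.15],-106.9);st()
c=r.capture('side');cv2.imwrite('pics/s3.png',c['color'])
c=r.capture('wrist');cv2.imwrite('pics/w3.png',c['color'])
c=r.capture('scene');cv2.imwrite('pics/sc3.png',c['color']);st()"
```

```text
t 19.5 tcp [0.6761 0.0812 0.1507] turn [ 0.09 -0.01  0.02] shift [0.   0.11 0.07] j [ 20.4  30.4   3.6  -0.1 -63.2  52.7] w 0.6661600947163017
t 19.50 tcp [0.6761 0.0812 0.1507] F [-0.12  0.49 -4.12] Mw [0.009 0.105 0.019] Mtool [-0.1028  0.0214 -0.0191] w 0.666 z [-0.002  0.    -1.   ]
t 19.65 tcp [0.6763 0.0815 0.151 ] F [ 0.48  0.24 -4.02] Mw [-0.015  0.014  0.063] Mtool [-0.0092  0.0186 -0.0626] w 0.668 z [-0.001  0.    -1.   ]
```

View pics/s3.png

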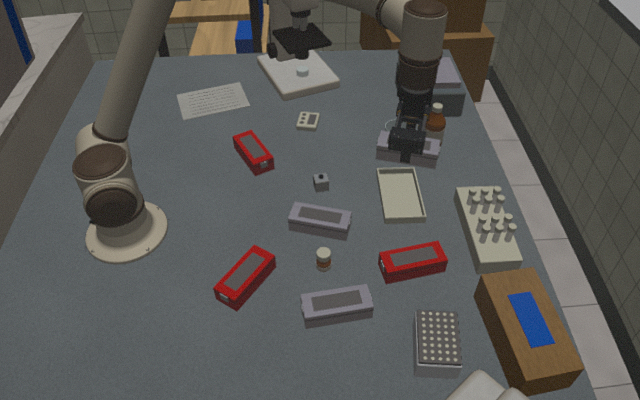

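View pics/w3.png

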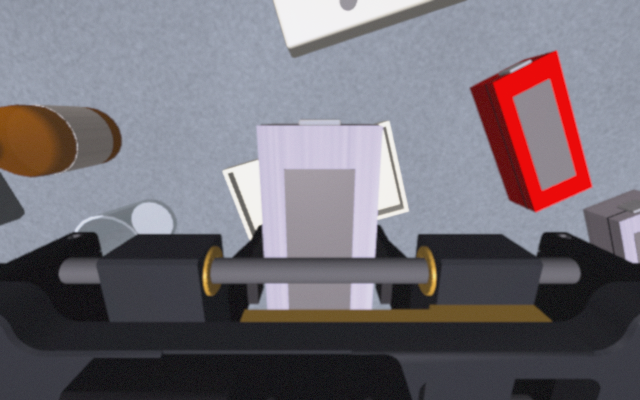

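View pics/sc3.png

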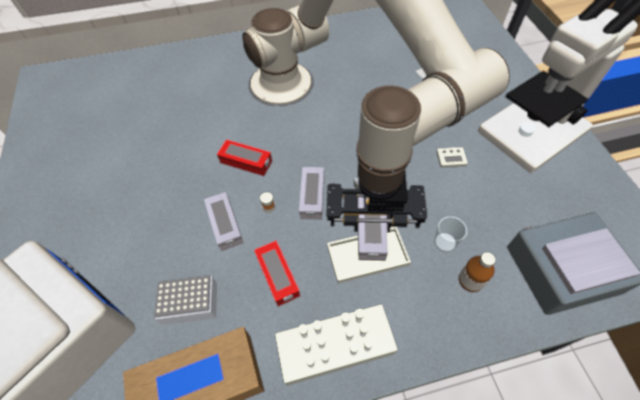

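The side, wrist and scene views all show the case over the tray. In the wrist view its far edge sits at row 125, the same as when it was first lifted, so it has not pitched in the grip. The other objects are undisturbed. I'll let it settle, check, and hand in.

>>> {"name": "move_arm", "arguments": {
  "series": [
    [[0,0,0,0,0,0,-1],[0,0,0,0,0,0,-1],[0,0,0,0,0,0,-1],[0,0,0,0,0,0,-1]]
  ]
}}

```text
time_s: 20.15
tcp_pos: [0.6767, 0.081, 0.1507]
ee_rot: [[-0.291, -0.957, -0.001], [-0.957, 0.291, 0.0], [0.0, 0.001, -1.0]]
wrist_force: [0.2, 0.3, -4.5]
gripper_width: 0.662
```

```bash
python3 -c "
from h import *
s=st();print(abs(s['joint_velocities']).max())
print(r.finish_job())"
```

```text
t 20.15 tcp [0.6767 0.081  0.1507] F [ 0.21  0.28 -4.5 ] Mw [ 0.005  0.083 -0.013] Mtool [-0.0805  0.0193  0.0128] w 0.662 z [-0.001  0.    -1.   ]
0.053491760199538746
the job is handed in; nothing more can be done
None
```

The left case has the nut. I handed in at 20.2 s with it held level and still over the middle of the tray. Because the first case rattled, I left the middle and right cases and everything else on the bench alone.

**Finding the nut:** I lifted the left case clear of the bench and rocked it both ways, levelling it after each tilt to read the moment about its own y.

| Rock | After tilting one way (N m) | After tilting the other way (N m) |
|---|---|---|
| First | +0.035 | about 0 |
| Second | +0.047 | −0.053 |
| Third | +0.050 | −0.043 |

The first rock was inconclusive: it used few samples, was done faster, and speed limits cut its rows short. It also left the tool tilted by about 1°, which I corrected before carrying the case. The second and third rocks agree with the expected 0.1 N m difference.

**Final checks:**
- **Position:** the fingertips are at (0.677, 0.081, 0.151) m, against a tray middle estimated at (0.675, 0.082) m. The underside of the case is about 0.14 m up.
- **Level and still:** the tool is level to about 0.1°, and no joint is moving faster than about 0.05°/s. The last pictures show no pitch of the case in the grip.
- **Load:** the case is firmly gripped and pulls about 4.5 N.

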